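# Set the iris lever of the light base to the red tab and press the lamp button

### The arm

A 6-joint arm with a two-finger parallel gripper is mounted at the origin on the work surface. World frame = base frame: x ahead of the robot, y to its left, z up, the work surface at z = 0. Lengths are in m, angles in rad, forces in N, time in s.
With the tool pointing down it reaches from about 0.225 to 0.875 m from the base axis. Payload 3.4 kg.
Tool frame: the origin (TCP) lies midway between the tips of the shut fingers; the grasp point (between the pads) lies 19 mm behind it; z points along the fingers, y is the direction in which the jaws open and shut (so a half turn about z gives the same grasp; the last joint's range is limited). The gripper opens to 85 mm and grips with 20 to 120 N. Pads are 22 mm wide; open, the fingers measure 114 mm over their backs; the gripper's body (76 mm by 85 mm) begins 54 mm behind the grasp point. The pads swing forward as they close: fully open they stand 13 mm farther back than shut.
Start: joints at [-1.411, 0.276, 1.505, -0, 1.361, -0.121], TCP at [0.159, -0.553, 0.231] pointing down, gripper open.
Joint ranges: [-2.89, 2.89], [-0.75, 2.08], [0.22, 2.7], [-1.18, 4.32], [0.11, 2.71], [-2.7, 2.7]. Speed limits (rad/s): [2.57, 2.57, 3.14, 3.14, 3.14, 3.14].

### API

Orientations are given as a unit quaternion [x, y, z, w].
In Python, from bench import ctrl gives the robot as it stands.
- The arm moves only by the shell command python3 -m inch 'ROWS' [FORCE]. ROWS is JSON, a list that holds one entry, the list of rows, each a list of 7 numbers: the shift along the world's x, y, z in cm, then the turn, a rotation vector about the world's x, y, z in degrees, then the opening, from 0 (shut) to 1 (fully open). A call has 1 to 12 rows; each row is the pose to reach, as a shift and turn from the pose commanded when the call began; what a row does not reach only later rows make up. A row lasts 1/8 s, in which the tool goes at most 62.5 mm and 10.7 degrees, less where a joint would pass 70% of its speed; a pose out of reach is approached as far as the arm can. A call with a gripper value outside its range is refused whole. The fingers move at their own pace and stop on an object; FORCE is the grip in N (left out, the last holds). Time passes only in rows, so rows that repeat a pose let the fingers close. It gives the time, the measured TCP pose, the force and the opening at its end, in the units of the state.
- ctrl.observe(): the state, without advancing time (a new reading comes with each control period).
- ctrl.grab_frame(name): name is "side" or "top" or "wrist"; returns the picture (384x512x3 uint8, red, green, blue); there is no depth.
- ctrl.camera_info(name): a dict with "vertical_fov" (degrees; the focal length in pixels is half the picture's height over the tangent of half this angle, whatever the lens; pixels are square), "cx", "cy" (the principal point, pixels), "position" and "orientation" of the camera in the world. Camera axes: x right, y down, z forward; pixel columns grow to the right and rows downward; lengths in m; the calibration is good to about 2 mm. A picture is of the moment at which its call begins: read the wrist's pose just before it. camera_info takes no time and is no camera call; for the wrist camera it gives the pose at the moment of the call.
- ctrl.close_job(): hands the job in, once; it reports no verdict.
Trained networks look in the newest picture that a camera, given by its name, has taken for a name from the list of things; names that differ only in an ending like _2 or _b are one class to them, and where a whole thing is asked for, a point or a joint stands for the part that bears it (a point fixed in the world has none). Each returns a list of dicts, best first, with "score" (0 to 1); they miss things now and then, are a little off and sometimes report something else, mostly with a low value. They report only what shows in the picture. A call takes as long as a camera call.
- ctrl.silhouettes(thing, camera): "mask" (384x512 bool, what is visible of it) and "xy" ([column, row] in pixels, amid what is visible of it).
The state is a dict: "time_s": time; "q": joint angles; "qd": joint speeds; "joint_efforts": joint torques, N m; "tool_pos": TCP position; "tcp_rot": TCP orientation; "contact_force": force on the tool from outside, world axes, zero at the start; "torque": the same for the moment, N m; "gripper_width": finger opening in m.
Only numpy, scipy, OpenCV 4.12 (cv2) and the standard library are available. Lean on these libraries where they do the work, as an engineer would, in place of code of your own. Each camera call takes 0.05 s, during which the arm holds its last target.

### The job

On the white light base, gently push the orange lever post around its arc with the fingertips until the lever's white pointer stands in line with the red tab (inside the tab's width); do not pinch the post. Then, with the iris set, press the green lamp button fully down and let it come back up. Leave the light base where it stands, the red tab where it is clipped, and the dish and all the other labware in their places.

Things in the scene. Friction and masses are not known exactly. Their poses are not given: they have to be found in the camera images.
- illuminator: White light base standing loose on the bench, about 3 kg, 230 x 290 x 45 mm (its x, y, z) on rubber feet. Origin: centre of its underside; at yaw 0 its front (-x) faces the robot. A dark blue round scale plate of radius 108 mm with white ticks lies on it, centred on its z axis, top at 48 mm. In the middle are the iris ring (bright metal, radius 60 mm, top at 58 mm) and a milky window (radius 40 mm, top at 60 mm). Not to be shifted.
- iris (a joint): Angle (rad) of the iris ring with its lever about the light base's vertical z axis, counterclockwise from above. At 0 the lever points to the base's own -x (front); at q it points along the base's yaw + pi + q. Stops at -1.4 and 1.3. Light friction: it stays where it is left and about 1.7 N at the post moves it. It starts at -1.2 to -0.55, on the base's +y side of the tab.
- lever: The lever fixed to the iris ring. Origin on the ring's axis, 48 mm above the bench; the lever runs along its own -x. A flat bright metal arm 10 mm wide (radii 54 to 81 mm, top 57 mm above the bench), and an upright orange round post, 12 mm in diameter, at radius 73 mm, from 57 to 99 mm above the bench. Only to be pushed.
- post_mid (a point): Middle of the orange post, on its axis, 78 mm above the bench.
- pointer_tip (a point): Tip of the short white pointer (4 mm wide) on the lever's outer end, radius 89 mm, 57 mm above the bench. Its axes are the lever's: -x outward along the lever, y sideways along the arc.
- tab (a joint): Angle (rad) of the red tab on the scale plate, same axis, sense and zero as iris: the lever is in line with the tab when both read the same. Somewhere from -0.25 to 0.95, stiffly clipped; not to be moved.
- tab_mark (a point): Middle of the inner edge of the red tab, radius 93 mm. The tab is a flat red piece 12 mm wide along the arc, 14 mm long outward, 5 mm high, top 53 mm above the bench.
- lamp (a joint): Travel (m) of the green lamp button, 0 up, 0.006 fully down. Spring return, 5 N to press fully.
- lamp_top (a point): Centre of the top face of the green round button (30 mm across, on a black housing) at the front corner of the light base on its own -y side; pressed straight down.
- dish: Closed clear and amber culture dish, 60 mm across, 15 mm high, standing loose on the milky window. Origin: centre of underside. Leave alone.
- vial: Glass vial with blue cap, 22 mm across, 42 mm high, standing loose on a rear corner of the light base (+x, +y). Origin: centre of underside. Leave alone.
- bottle_large: Glass bottle with orange cap, 72 mm across, 160 mm high, on the bench. Origin: centre of underside. Leave alone.
- bottle_small: Glass bottle with orange cap, 56 mm across, 120 mm high, on the bench. Origin: centre of underside. Leave alone.
- beaker: White plastic beaker, 80 mm across the rim, 95 mm high, on the bench. Origin: centre of underside. Leave alone.
- tip_box: Green box with pale lid, 87 x 77 x 55 mm, on the bench. Origin: centre of underside. Leave alone.

How it is judged:
On the way, in this order (a step that is already met when the one before it is completed fails the run):
1. the lever's pointer rests within 6 mm of the red tab's middle, along the arc (y of tab_mark in the frame of pointer_tip between -0.006 and 0.006 m and velocity of joint iris between -0.05 and 0.05 rad/s), for 0.3 s.
2. the lamp button is pressed down (over 4 of 6 mm) (value of joint lamp above 0.004 m), for 0.05 s.
At the end, for the whole second after the job is handed in: The pointer is at rest within 6 mm of the middle of the red tab along the arc, the lamp button has been pressed and is up again, the light base stands level within 15 mm of where it was, and the tab and the labware are within 15 mm of where they were (y of tab_mark in the frame of pointer_tip between -0.006 and 0.006 m and value of joint lamp below 0.002 m and velocity of joint iris between -0.02 and 0.02 rad/s and distance of each of illuminator, tab_mark, dish, vial, bottle_large, bottle_small, beaker, tip_box from where it was at the start of the episode below 0.015 m and angle between illuminator's own z axis and vertical below 0.03 rad); the robot touches nothing.
It fails at once if the lamp is pressed (over 3 mm) while the pointer is not at the tab (value of joint lamp above 0.003 m and not (y of tab_mark in the frame of pointer_tip between -0.006 and 0.006 m)).
It fails at once if the lever is pinched or pushed hard (over 15 N between fingers and lever), or pushed with the arm or the gripper's body (over 3 N) (contact force between the fingers and lever above 15 N or contact force between the arm and lever above 3 N).
It fails at once if the light base is lifted, tipped or shifted by more than 15 mm (distance of illuminator from where it was at the start of the episode above 0.015 m or angle between illuminator's own z axis and vertical above 0.05 rad).
It fails at once if the red tab is moved by more than 15 mm (distance of tab_mark from where it was at the start of the episode above 0.015 m).
It fails at once if the dish, vial or other labware is moved, lifted or tipped by more than 15 mm or 0.3 rad (distance of any of dish, vial, bottle_large, bottle_small, beaker, tip_box from where it was at the start of the episode above 0.015 m or angle between any of dish, vial, bottle_large, bottle_small, beaker, tip_box's own z axis and vertical above 0.3 rad).
It also fails if it takes over 48 s, if anything falls off the work surface, if the arm or the gripper's body presses on something with over 40 N, if the wrist force passes 120 N, or if a joint passes its speed limit or range.

## Working session

There is one attempt and no reset: what is moved stays moved. The work goes in short steps, Python scripts to look and compute and a shell command to move; the robot and the scene stay as the last step left them, time stands still between calls to the robot, and variables do not carry over. Pictures are saved under pics/ and viewed, and the job is handed in when it is done.

```bash
mkdir -p pics; ls; python3 - <<'E'
from bench import ctrl
import cv2
s=ctrl.observe(); print(s)
for n in ["side","top","wrist"]:
    print(n,ctrl.camera_info(n))
    cv2.imwrite(f"pics/{n}0.png",ctrl.grab_frame(n)[:,:,::-1])
E
```

```text
pics
{'time_s': 0.0, 'q': array([-1.41100621e+00,  2.76619874e-01,  1.50612207e+00,  1.62963911e-05,
        1.36067835e+00, -1.20998030e-01]), 'qd': array([-8.63048360e-04,  1.28789809e-03, -2.35487861e-03,  6.54797990e-04,
        7.65831224e-05, -1.26457435e-03]), 'joint_efforts': array([ 1.84603428e-03, -4.16767430e+01, -2.45798564e+01,  1.11042605e-04,
        1.09550427e-02, -1.41862492e-05]), 'tool_pos': array([ 0.15925941, -0.55197158,  0.23042992]), 'tcp_rot': array([ 9.90160754e-01,  1.39931574e-01, -9.75748315e-06, -9.13804368e-04]), 'contact_force': array([-0.18707946,  0.14227024, -0.2926434 ]), 'torque': array([-0.00081237, -0.03291494,  0.00313947]), 'gripper_width': 0.08526869912008873}
side {'vertical_fov': 51.02732570343624, 'cx': 258.64486484308054, 'cy': 199.44647360738398, 'position': array([0.37935023, 0.75784899, 0.65444844]), 'orientation': array([-0.09245324,  0.88509143, -0.45304109,  0.05309731])}
top {'vertical_fov': 43.21312616946889, 'cx': 248.444933571265, 'cy': 193.50942815878975, 'position': array([3.93884546e-01, 6.27031910e-05, 1.31341370e+00]), 'orientation': array([ 0.70699887, -0.70446406,  0.04546805, -0.04261032])}
wrist {'vertical_fov': 63.65213030829871, 'cx': 258.50624686797835, 'cy': 197.9730309302067, 'position': array([ 0.23624112, -0.53020628,  0.3717946 ]), 'orientation': array([ 0.78945802, -0.59380951, -0.09422182,  0.12356598])}
```

View pics/top0.png

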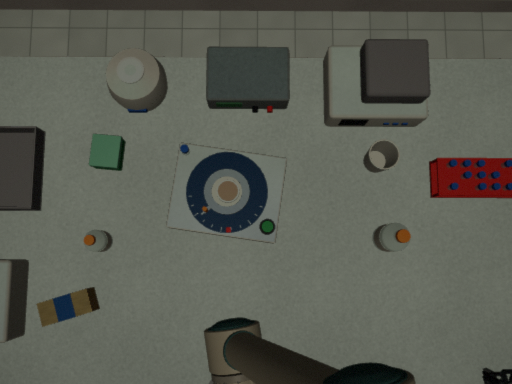

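View pics/side0.png

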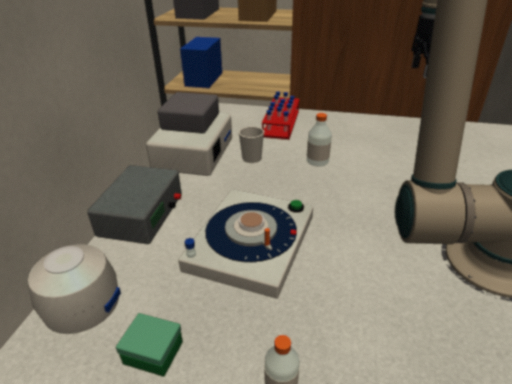

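View pics/wrist0.png

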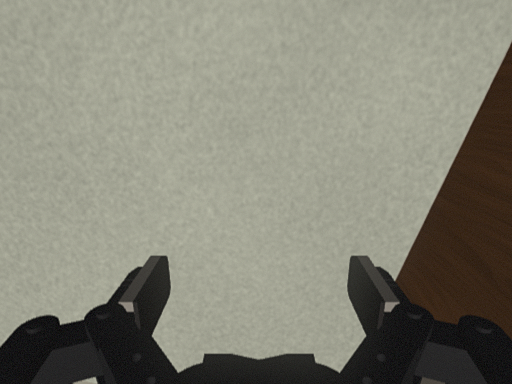

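The top view shows the light base around (227,192), the orange post at (205,210), the red tab at (228,230), the lamp at (267,227) and the vial at (185,149). The side view agrees: post (267,237), lamp (297,206). The wrist sees only bench. Next I'll measure these positions.

```bash
cat > h.py <<'E'
from bench import ctrl
import numpy as np, cv2
from scipy.spatial.transform import Rotation as R
def K(ci): 
    return 192/np.tan(np.radians(ci["vertical_fov"]/2))
def ray(ci,uv):
    f=K(ci); d=np.array([(uv[0]-ci["cx"])/f,(uv[1]-ci["cy"])/f,1]); 
    return np.array(ci["position"]),R.from_quat(ci["orientation"]).apply(d)
def atz(ci,uv,z):
    p,d=ray(ci,uv); return p+d*(z-p[2])/d[2]
def proj(ci,P):
    f=K(ci); c=R.from_quat(ci["orientation"]).inv().apply(np.atleast_2d(P)-ci["position"])
    return np.c_[f*c[:,0]/c[:,2]+ci["cx"],f*c[:,1]/c[:,2]+ci["cy"]]
def tri(rs):
    A=0;b=0
    for p,d in rs:
        d=d/np.linalg.norm(d);M=np.eye(3)-np.outer(d,d);A=A+M;b=b+M@p
    return np.linalg.solve(A,b)
E
python3 - <<'E'
from h import *
ct=ctrl.camera_info("top");cs=ctrl.camera_info("side")
zs=dict(illuminator=.045,post_mid=.078,tab_mark=.053,lamp_top=.06,dish=.07,pointer_tip=.057,vial=.07)
r={}
for n in zs:
  for c,ci in (("top",ct),("side",cs)):
    o=ctrl.silhouettes(n,c)
    if not o: print(n,c,None);continue
    o=o[0]; r[n,c]=ray(ci,o["xy"])
    print(n,c,round(o["score"],2),np.round(o["xy"],1),o["mask"].sum(),np.round(atz(ci,o["xy"],zs[n]),4))
    np.save(f"pics/{n}_{c}.npy",o["mask"])
  if (n,"top") in r and (n,"side") in r: print("   tri",np.round(tri([r[n,"top"],r[n,"side"]]),4))
for c in("top","side"):
  im=cv2.imread(f"pics/{c}0.png"); 
  x,y=(165,135) if c=="top" else (180,180)
  cv2.imwrite(f"pics/{c}crop.png",cv2.resize(im[y:y+112,x:x+140],None,fx=5,fy=5,interpolation=cv2.INTER_CUBIC))
E
```

```text
illuminator top 0.59 [222.4 205.4] 8791 [0.5211 0.0635 0.045 ]
illuminator side 0.56 [250.8 247.6] 9161 [0.5432 0.1138 0.045 ]
   tri [0.5399 0.068  0.0021]
post_mid top 0.49 [208.5 210.7] 41 [0.504  0.0973 0.078 ]
post_mid side 0.65 [267.6 238. ] 167 [0.5056 0.1116 0.078 ]
   tri [0.5066 0.0984 0.0662]
tab_mark top None
tab_mark side None
lamp_top top 0.5 [267.1 225.8] 100 [ 0.467  -0.0532  0.06  ]
lamp_top side None
dish top 0.96 [225.9 191.2] 425 [0.5555 0.0536 0.07  ]
dish side 0.8 [251.  224.6] 414 [0.5536 0.0648 0.07  ]
   tri [0.5565 0.054  0.0609]
pointer_tip top 0.57 [203.5 209.7] 28 [0.5084 0.112  0.057 ]
pointer_tip side 0.47 [265.8 237.4] 159 [0.5145 0.0869 0.057 ]
   tri [0.5082 0.1103 0.0778]
vial top None
vial side 0.56 [190.7 248.5] 175 [0.6614 0.1687 0.07  ]
```

```bash
ls pics
```

```text
dish_side.npy
dish_top.npy
illuminator_side.npy
illuminator_top.npy
lamp_top_top.npy
pointer_tip_side.npy
pointer_tip_top.npy
post_mid_side.npy
post_mid_top.npy
side0.png
sidecrop.png
top0.png
topcrop.png
vial_side.npy
wrist0.png
```

View pics/topcrop.png

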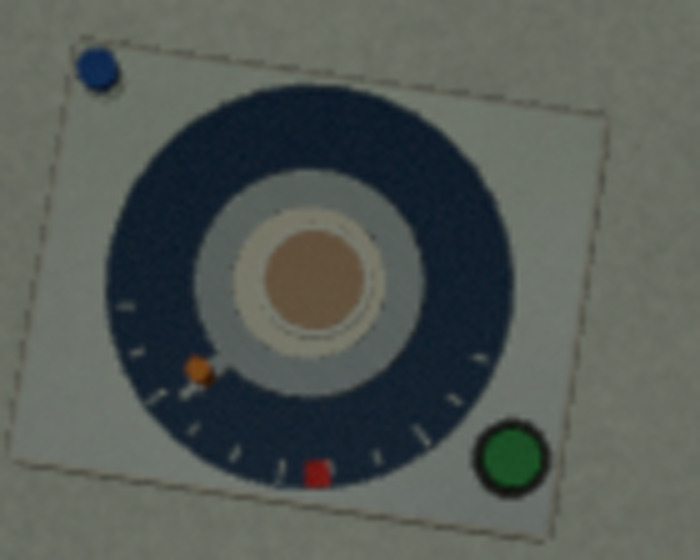

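View pics/sidecrop.png

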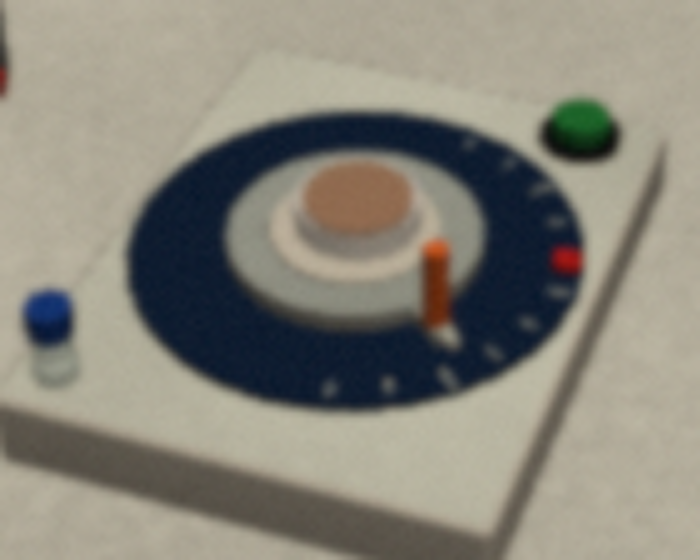

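```bash
python3 - <<'E'
from h import *
ct=ctrl.camera_info("top");cs=ctrl.camera_info("side")
def blob(c,ci,lo,hi,z,win):
    im=cv2.imread(f"pics/{c}0.png");h=cv2.cvtColor(im,cv2.COLOR_BGR2HSV);m=cv2.inRange(h,lo,hi)
    w=np.zeros_like(m);x0,y0,x1,y1=win;w[y0:y1,x0:x1]=1;m=m*w
    n,l,s,ce=cv2.connectedComponentsWithStats(m)
    for i in range(1,n):
        if s[i,4]>8: print(c,ce[i].round(1),s[i],np.round(atz(ci,ce[i],z),4))
tw=(160,135,295,250);sw=(175,180,320,300)
for c,ci,w in(("top",ct,tw),("side",cs,sw)):
  print("blue");blob(c,ci,(100,90,20),(130,255,255),.048,w)
  print("red");blob(c,ci,(170,120,60),(180,255,255),.053,w);blob(c,ci,(0,190,60),(5,255,255),.053,w)
  print("orange");blob(c,ci,(6,150,60),(18,255,255),.078,w)
  print("green");blob(c,ci,(50,100,30),(85,255,255),.06,w)
E
```

```text
blue
top [184.  148.4] [180 145   9   8  53] [0.6728 0.167  0.048 ]
top [227.  190.9] [ 187  153   80   79 3125] [0.5592 0.0517 0.048 ]
red
top [228.  229.5] [227 228   3   4  12] [0.4575 0.048  0.053 ]
orange
top [204.3 208.7] [202 207   5   5  17] [0.5091 0.1081 0.078 ]
green
top [266.9 226. ] [261 220  13  13 118] [ 0.4664 -0.0527  0.06  ]
blue
side [248.2 234.1] [ 207  203   88   58 2220] [0.5585 0.0738 0.048 ]
side [189.3 243.1] [185 239   9  10  73] [0.6812 0.1303 0.048 ]
red
side [292.2 231.1] [290 229   6   6  19] [0.4601 0.0487 0.053 ]
side [176.8 195.7] [175 193   5   6  24] [ 0.7748 -0.0323  0.053 ]
side [293.4 231.9] [292 231   4   3  11] [0.4571 0.051  0.053 ]
orange
side [266.7 236.6] [265 228   5  17  71] [0.5083 0.1076 0.078 ]
green
side [295.7 204.8] [290 201  12   9  87] [ 0.4654 -0.0447  0.06  ]
```

The crops give consistent estimates from both cameras: disc centre about (0.559,0.052), post (0.509,0.108) and tab about (0.458,0.048). I'll shut the fingers, turn the tool 51° and move over the base for a close look.

```bash
python3 -m inch '[[[0,0,4,0,0,0,0],[4,5,6,0,0,5,0],[8,10,6,0,0,10,0],[12,15,6,0,0,15,0],[16,20,6,0,0,20,0],[20,26,6,0,0,26,0],[24,32,6,0,0,32,0],[28,38,6,0,0,38,0],[32,44,6,0,0,45,0],[34,49,6,0,0,51,0],[36,53,6,0,0,51,0],[36,53,6,0,0,51,0]]]'
python3 - <<'E'
from h import *
ct=ctrl.camera_info("top");cs=ctrl.camera_info("side")
print("lamp tri",tri([ray(ct,(266.9,226)),ray(cs,(295.7,204.8))]),"post",tri([ray(ct,(204.3,208.7)),ray(cs,(266.5,230))]))
s=ctrl.observe();ci=ctrl.camera_info("wrist");im=ctrl.grab_frame("wrist");print(s["tool_pos"],ci["position"],ray(ci,(256,192))[1])
cv2.imwrite("pics/w1.png",im[:,:,::-1])
E
```

```text
time_s: 2.35
tool_pos: [0.5204, -0.0191, 0.2913]
tcp_rot: [0.832, 0.554, 0.001, -0.0]
contact_force: [-0.6, -0.6, -0.5]
gripper_width: 0.0002
lamp tri [ 0.46657166 -0.05300939  0.05378312] post [0.50822446 0.10661585 0.09584585]
[ 0.52043732 -0.0191493   0.29126263] [0.55189917 0.05369193 0.43260831] [-0.11797033 -0.26245655 -0.95793424]
```

View pics/w1.png

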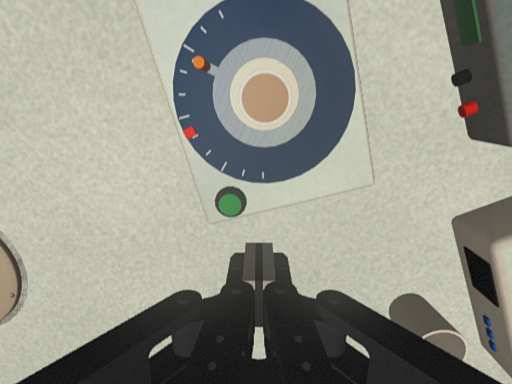

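The wrist view shows the post at (199,62), the red tab at (190,133), the lamp at (230,202) and the ring centre near (264,92), with the shut fingers at (258,260). I'll measure all of these from this view.

```bash
cat > m.py <<'E'
from h import *
def meas(im,ci,zpost=.078):
    h=cv2.cvtColor(im,cv2.COLOR_RGB2HSV)
    def bl(lo,hi,z,top=3,mn=15):
        m=cv2.inRange(h,lo,hi);n,l,s,ce=cv2.connectedComponentsWithStats(m)
        for i in np.argsort(-s[1:,4])[:top]+1:
            if s[i,4]>mn: print("  ",ce[i].round(1),s[i],np.round(atz(ci,ce[i],z),4))
    print("red");bl((172,120,60),(180,255,255),.053);bl((0,180,60),(4,255,255),.053)
    print("orange");bl((7,150,60),(18,255,255),zpost)
    print("green");bl((50,80,30),(85,255,255),.055)
    print("blue");bl((100,90,20),(130,255,255),.048,1)
    # ring outline points of blue disc -> circle fit in world
    m=cv2.inRange(h,(100,90,20),(130,255,255));n,l,s,ce=cv2.connectedComponentsWithStats(m)
    i=np.argmax(s[1:,4])+1
    c=max(cv2.findContours((l==i).astype(np.uint8),cv2.RETR_EXTERNAL,cv2.CHAIN_APPROX_NONE)[0],key=len)[:,0]
    W=np.array([atz(ci,p,.048)[:2] for p in c if 2<p[0]<509 and 2<p[1]<381])
    keep=np.ones(len(W),bool)
    for _ in range(6):
        A=np.c_[2*W[keep],np.ones(keep.sum())];x=np.linalg.lstsq(A,(W[keep]**2).sum(1),rcond=None)[0]
        r=np.sqrt(x[2]+x[0]**2+x[1]**2);e=abs(np.hypot(*(W-x[:2]).T)-r);keep=e<.003
    print("disc centre",x[:2].round(4),"r",r.round(4),keep.sum(),len(W))
E
python3 - <<'E'
from m import *
im=cv2.imread("pics/w1.png")[:,:,::-1].copy();ci=ctrl.camera_info("wrist")
meas(im,ci,.097)
cv2.imwrite("pics/w1c.png",cv2.resize(im[20:220,150:350,::-1],None,fx=3,fy=3,interpolation=cv2.INTER_CUBIC))
E
```

```text
red
   [468.5 108.8] [459 102  19  15 193] [ 0.7771 -0.0511  0.053 ]
   [189.5 132.2] [184 127  12  11  83] [0.4612 0.0515 0.053 ]
orange
   [198.7  62.1] [193  56  12  13 119] [0.5111 0.11   0.097 ]
green
   [229.4 204.1] [219 193  22  23 396] [ 0.4683 -0.0501  0.055 ]
   [473.   22.5] [463   0  19  44 341] [0.798  0.0378 0.055 ]
blue
   [239.   28.2] [ 174    0  141  117 4266] [0.5616 0.132  0.048 ]
disc centre [0.5489 0.0491] r 0.0901 112 744
```

View pics/w1c.png

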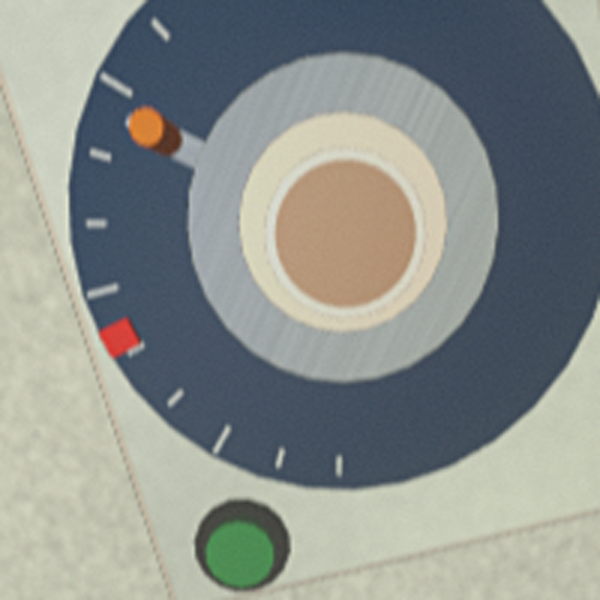

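```bash
python3 - <<'E'
from h import *
ci=ctrl.camera_info("wrist");ct=ctrl.camera_info("top");cs=ctrl.camera_info("side")
im=cv2.imread("pics/w1.png");h=cv2.cvtColor(im,cv2.COLOR_BGR2HSV)
C=atz(ci,(264.3,92.3),.058);print("ring centre",C)
m=cv2.inRange(h,(100,75,20),(135,255,255));n,l,s,ce=cv2.connectedComponentsWithStats(m);i=np.argmax(s[1:,4])+1;print(s[i],ce[i])
c=max(cv2.findContours((l==i).astype(np.uint8),0,1)[0],key=len)[:,0]
W=np.array([atz(ci,p,.048)[:2] for p in c if 2<p[1]]);k=np.ones(len(W),bool)
from scipy.optimize import least_squares
f=least_squares(lambda x:np.hypot(*(W-x[:2]).T)-.108,[C[0],C[1]],loss="soft_l1",f_scale=.001);print("disc",f.x)
C=f.x
tab=atz(ci,(189.5,132.2),.053)[:2];post=atz(ci,(198.7,61),.099)[:2]
for nm,p in(("tab",tab),("post",post)):
    d=p-C;print(nm,p,np.hypot(*d),np.degrees(np.arctan2(d[1],d[0]))%360)
rs=[ray(ct,(266.9,226)),ray(cs,(295.7,204.8)),ray(ci,(229.4,204.1))]
print("lamp",tri(rs),tri([rs[0],rs[2]]),tri(rs[1:]))
print("post top",tri([ray(ct,(204.3,208.7)),ray(cs,(266.8,229)),ray(ci,(198.7,61.5))]))
o=ctrl.silhouettes("lamp_top","wrist")
for q in o[:2]: print(q["score"],q["xy"])
E
```

```text
ring centre [0.56164639 0.05876754 0.058     ]
[  173     0   177   170 10704] [251.99448804  56.9480568 ]
disc [0.5609517  0.09128498]
tab [0.46118903 0.05146337] 0.10741671224224589 201.7600774956457
post [0.5117663  0.11055315] 0.05282486678932647 158.60744960940835
lamp [ 0.46698737 -0.05206523  0.05355989] [ 0.46686534 -0.05281849  0.04681672] [ 0.46714756 -0.05054646  0.05498771]
post top [0.50897712 0.1079684  0.09927891]
0.58 [231.5, 204.2]
```

```bash
cat > disc.py <<'E'
from h import *
from scipy.optimize import least_squares
def disc(rgb,ci,guess):
    # edge search along rays from guess in world, at z=.048 for r .095-.12
    g=(rgb[:,:,2].astype(float)-rgb[:,:,0])  # b-r: high on disc
    P=[]
    C=np.array(guess,float)
    for _ in range(3):
        P=[]
        for a in np.arange(0,360,3):
            rr=np.arange(.09,.126,.0005);u=np.array([np.cos(np.radians(a)),np.sin(np.radians(a))])
            W=np.c_[C+rr[:,None]*u,np.full(len(rr),.048)];px=proj(ci,W).astype(np.float32)
            if px.min()<2 or px[:,0].max()>509 or px[:,1].max()>381: continue
            v=cv2.remap(g.astype(np.float32),px[:,:1].copy(),px[:,1:].copy(),1)[:,0]
            v=np.convolve(v,np.ones(5)/5,'same');d=np.diff(v)[4:-4];k=d.argmin()
            if d[k]<-.5: P.append(W[k+5,:2])
        P=np.array(P)
        f=least_squares(lambda x:np.hypot(*(P-x[:2]).T)-x[2],[*C,.108],loss="soft_l1",f_scale=.001);C=f.x[:2]
    e=np.abs(np.hypot(*(P-C).T)-f.x[2]);print("disc",f.x.round(4),len(P),"med res",np.median(e).round(4))
    return C
E
python3 - <<'E'
from disc import *
for c,fn in(("wrist","w1"),("top","top0"),("side","side0")):
    ci=ctrl.camera_info(c);im=cv2.imread(f"pics/{fn}.png")[:,:,::-1];C=disc(im,ci,(.56,.053))
    tab={"wrist":(189.5,132.2),"top":(228.2,229.7),"side":(292.9,231.6)}[c]
    post={"wrist":(198.7,61.5),"top":(204.3,208.7),"side":(267,229.5)}[c]
    for nm,p in(("tab",atz(ci,tab,.053)[:2]),("post",atz(ci,post,.098)[:2])):
        d=p-C;print(c,nm,p.round(4),np.hypot(*d).round(4),(np.degrees(np.arctan2(d[1],d[0]))%360).round(1))
E
```

```text
disc [0.5591 0.0539 0.1071] 93 med res 0.0001
wrist tab [0.46   0.0488] 0.0992 182.9
wrist post [0.5103 0.1077] 0.0726 132.2
disc [0.5576 0.0532 0.107 ] 120 med res 0.0005
top tab [0.4569 0.0475] 0.1009 183.3
top post [0.5072 0.1063] 0.0732 133.5
disc [0.5569 0.0547 0.1061] 120 med res 0.0006
side tab [0.4583 0.0501] 0.0987 182.6
side post [0.5078 0.1073] 0.072 133.0
```

Three views agree: centre (0.558,0.054), post at about 133° and tab at about 183°, so the push is about 50°. I'll go 35 mm behind the post and descend.

```bash
python3 -m inch '[[[0,5,0,0,0,0,0],[0,10,0,0,0,0,0],[0.1,15.8,0,0,0,0,0],[0.1,15.8,-5,0,0,0,0],[0.1,15.8,-10,0,0,0,0],[0.1,15.8,-15,0,0,0,0],[0.1,15.8,-19,0,0,0,0],[0.1,15.8,-22,0,0,0,0],[0.1,15.8,-22,0,0,0,0],[0.1,15.8,-22,0,0,0,0]]]'
python3 - <<'E'
from h import *
s=ctrl.observe();print(s["tool_pos"],s["contact_force"])
cv2.imwrite("pics/w2.png",ctrl.grab_frame("wrist")[:,:,::-1]);cv2.imwrite("pics/s2.png",cv2.resize(ctrl.grab_frame("side")[150:300,180:380,::-1],None,fx=4,fy=4,interpolation=2))
E
```

```text
time_s: 3.7
tool_pos: [0.5214, 0.1349, 0.0725]
tcp_rot: [0.834, 0.552, 0.001, 0.001]
contact_force: [-0.7, 0.2, 0.4]
gripper_width: -0.0002
[0.5213999  0.13485479 0.07250837] [-0.73623145  0.17167852  0.36589643]
```

View pics/w2.png

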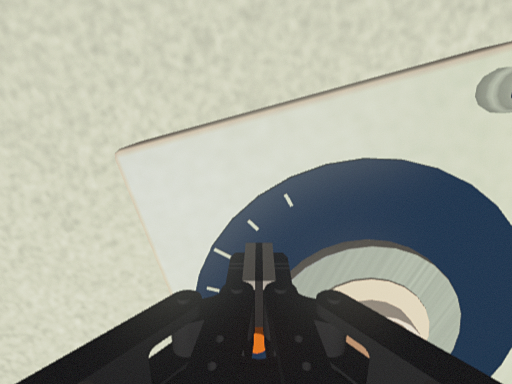

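View pics/s2.png

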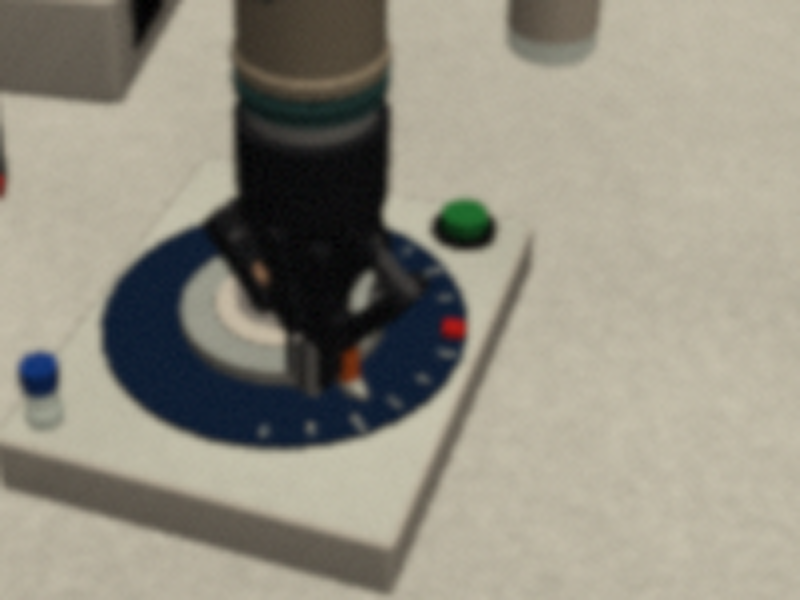

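The fingers are level with the post and centred on it in the wrist view at (258,340), with no contact yet. I'll push slowly along the arc with the orientation fixed.

```bash
python3 -m inch '[[[-0.2,-0.5,0,0,0,0,0],[-0.4,-0.9,0,0,0,0,0],[-0.5,-1.2,0,0,0,0,0],[-0.6,-1.35,0,0,0,0,0],[-0.7,-1.5,0,0,0,0,0],[-0.9,-1.7,0,0,0,0,0],[-1.1,-1.9,0,0,0,0,0],[-1.3,-2.1,0,0,0,0,0],[-1.5,-2.35,0,0,0,0,0],[-1.65,-2.6,0,0,0,0,0],[-1.8,-2.85,0,0,0,0,0],[-1.8,-2.85,0,0,0,0,0]]]'
python3 - <<'E'
from h import *
s=ctrl.observe();print(s["tool_pos"],s["contact_force"])
cv2.imwrite("pics/s3.png",cv2.resize(ctrl.grab_frame("side")[150:300,180:380,::-1],None,fx=4,fy=4,interpolation=2))
E
```

```text
time_s: 5.3
tool_pos: [0.5023, 0.1063, 0.0713]
tcp_rot: [0.833, 0.553, -0.0, 0.001]
contact_force: [-0.3, 0.3, -0.8]
gripper_width: -0.0
[0.50234359 0.10631792 0.07128851] [-0.28749288  0.31452747 -0.83561047]
```

View pics/s3.png

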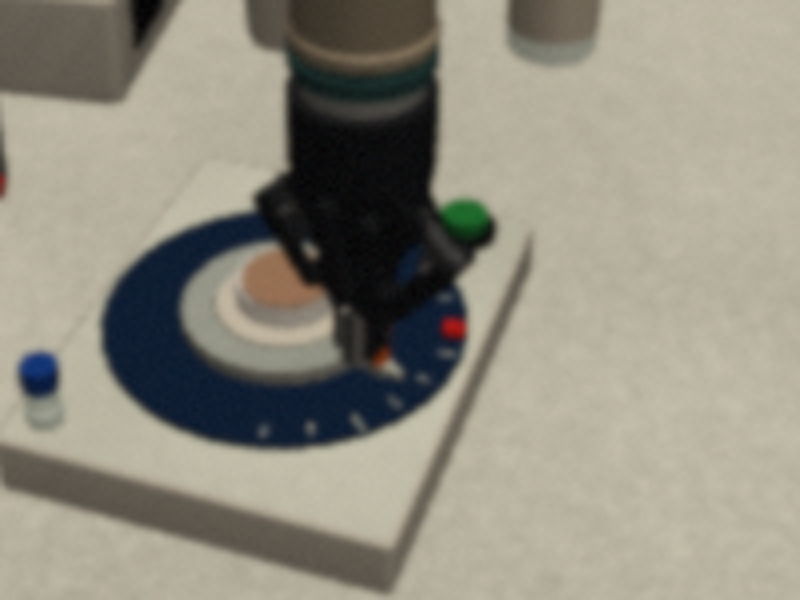

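The lever is following: the pointer now sits at crop (395,370), approaching the tab at (453,327). I'll continue to about 10° short.

```bash
python3 -m inch '[[[-0.15,-0.3,0,0,0,0,0],[-0.35,-0.6,0,0,0,0,0],[-0.48,-0.9,0,0,0,0,0],[-0.6,-1.2,0,0,0,0,0],[-0.7,-1.5,0,0,0,0,0],[-0.8,-1.8,0,0,0,0,0],[-0.85,-2.05,0,0,0,0,0],[-0.9,-2.3,0,0,0,0,0],[-0.95,-2.55,0,0,0,0,0],[-1.0,-2.8,0,0,0,0,0],[-1.0,-2.8,0,0,0,0,0],[-1.0,-2.8,0,0,0,0,0]]]'
python3 - <<'E'
from h import *
s=ctrl.observe();print(s["tool_pos"],s["contact_force"])
cv2.imwrite("pics/s4.png",cv2.resize(ctrl.grab_frame("side")[150:300,180:380,::-1],None,fx=4,fy=4,interpolation=2))
cv2.imwrite("pics/w4.png",ctrl.grab_frame("wrist")[:,:,::-1])
E
```

```text
time_s: 6.85
tool_pos: [0.4926, 0.0786, 0.0714]
tcp_rot: [0.833, 0.553, -0.0, 0.0]
contact_force: [0.4, -0.2, -0.4]
gripper_width: -0.0004
[0.49257955 0.07858351 0.07137698] [ 0.41023113 -0.20807625 -0.35054988]
```

View pics/s4.png

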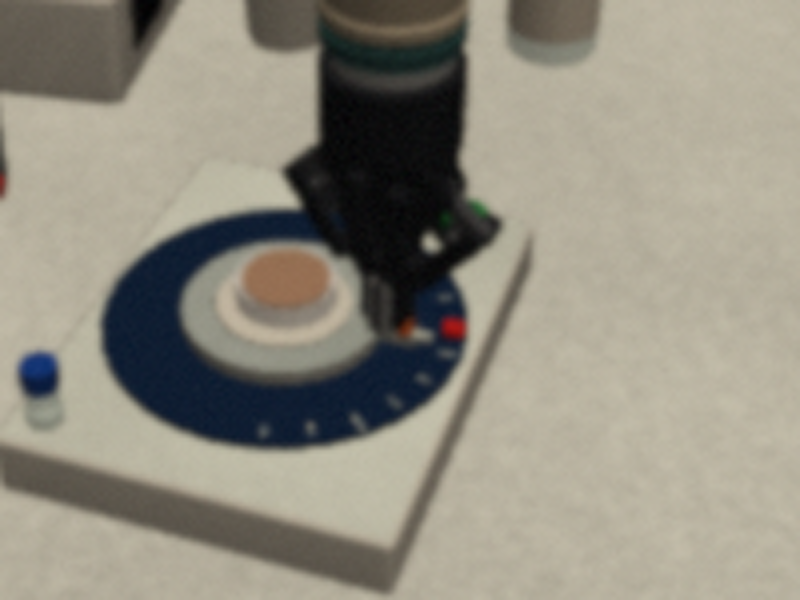

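View pics/w4.png

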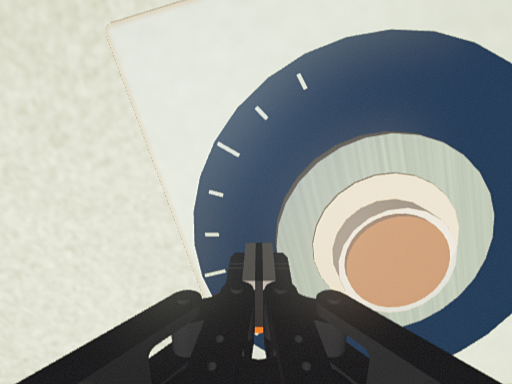

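The pointer is at side crop (425,335) and the tab at (453,327), so it is still short. I'll compute the pointer's angle from the side view.

```bash
python3 - <<'E'
from h import *
cs=ctrl.camera_info("side");C=np.array([.5569,.0547])
for z in(.055,.057): 
  for p in ((425,335),(430,335),(420,336)):
    W=atz(cs,(180+p[0]/4,150+p[1]/4),z)[:2]-C;print(p,z,np.hypot(*W).round(4),np.degrees(np.arctan2(W[1],W[0]))%360)
for a in(170,173,176,179,182.7):
    P=np.array([[C[0]+r*np.cos(np.radians(a)),C[1]+r*np.sin(np.radians(a)),.057] for r in(.081,.089)]);print(a,((proj(cs,P)-[180,150])*4).round(0).tolist())
E
```

```text
(425, 335) 0.055 0.0855 174.44566151095643
(430, 335) 0.055 0.0882 174.9891861265193
(420, 336) 0.055 0.083 173.28549225403964
(425, 335) 0.057 0.086 172.92886896822236
(430, 335) 0.057 0.0887 173.5134943141288
(420, 336) 0.057 0.0836 171.73631957096558
170 [[414.0, 338.0], [428.0, 341.0]]
173 [[417.0, 333.0], [430.0, 336.0]]
176 [[418.0, 328.0], [432.0, 331.0]]
179 [[420.0, 324.0], [434.0, 326.0]]
182.7 [[421.0, 318.0], [435.0, 319.0]]
```

It reads about 173°, as planned, and the tab is at about 183°. I'll push 12 mm more, settle, back off and lift.

```bash
python3 -m inch '[[[0,-0.25,0,0,0,0,0],[-0.05,-0.5,0,0,0,0,0],[-0.05,-0.75,0,0,0,0,0],[-0.05,-0.95,0,0,0,0,0],[-0.05,-1.1,0,0,0,0,0],[-0.05,-1.2,0,0,0,0,0],[-0.05,-1.2,0,0,0,0,0],[-0.05,-1.2,0,0,0,0,0],[0.35,-0.3,0,0,0,0,0],[0.75,0.6,0,0,0,0,0],[1.1,1.3,0,0,0,0,0],[1.1,1.3,2,0,0,0,0]]]' && python3 -m inch '[[[0,0,5,0,0,0,0],[0,0,10,0,0,0,0],[0,0,15,0,0,0,0],[0,0,19,0,0,0,0],[0,-5,19,0,0,0,0],[0,-10,19,0,0,0,0],[0,-12,19,0,0,0,0],[0,-12,19,0,0,0,0]]]'
python3 - <<'E'
from disc import *
from m import meas
s=ctrl.observe();print(s["tool_pos"],s["contact_force"])
ci=ctrl.camera_info("wrist");im=ctrl.grab_frame("wrist");cv2.imwrite("pics/w5.png",im[:,:,::-1])
C=disc(im,ci,(.56,.054))
try: meas(im,ci,.098)
except Exception as e: print(e)
for n in("pointer_tip","tab_mark","post_mid","lamp_top"):
    for o in ctrl.silhouettes(n,"wrist")[:1]: print(n,o["score"],o["xy"])
E
```

```text
time_s: 8.45
tool_pos: [0.5026, 0.0928, 0.0903]
tcp_rot: [0.833, 0.553, -0.001, -0.001]
contact_force: [0.1, -0.4, 0.4]
gripper_width: -0.0001
time_s: 9.45
tool_pos: [0.5035, -0.0288, 0.2812]
tcp_rot: [0.834, 0.552, -0.0, -0.0]
contact_force: [0.2, 0.1, -0.9]
gripper_width: -0.0001
[ 0.50351722 -0.02875377  0.28122732] [ 0.15027801  0.05959196 -0.87612997]
disc [0.559  0.0547 0.1073] 86 med res 0.0002
red
   [486.1  94.4] [476  86  21  17 232] [ 0.7744 -0.0532  0.053 ]
   [196.4 120.3] [190 115  13  12  95] [0.4597 0.0497 0.053 ]
orange
   [210.7 110.4] [205 105  12  12 105] [0.4865 0.052  0.098 ]
green
   [489.6  11.8] [476   0  27  27 465] [0.7916 0.0284 0.055 ]
   [238.2 195.4] [227 184  24  24 431] [ 0.4672 -0.0521  0.055 ]
blue
   [249.   22.5] [ 180    0  166   97 4688] [0.5565 0.1192 0.048 ]
disc centre [0.5532 0.0615] r 0.0838 100 600
pointer_tip 0.73 [215.8, 110.0]
post_mid 0.52 [215.8, 108.6]
lamp_top 0.57 [237.9, 193.3]
```

View pics/w5.png

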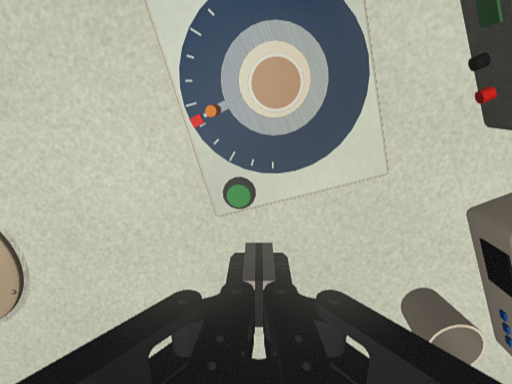

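In the wrist view the post (211,110) is in line with the tab (196,120): 182.1° against 182.9°, about 1.3 mm apart. I'll cross-check with the other cameras, zoomed in.

```bash
python3 - <<'E'
from disc import *
im=cv2.imread("pics/w5.png")
a=cv2.resize(im[80:150,170:300],(650,350),interpolation=2);s=ctrl.grab_frame("side");b=cv2.resize(s[205:255,230:323,::-1],(650,349),interpolation=2)
cv2.imwrite("pics/c5.png",np.vstack([a,b])[:600])
t=ctrl.grab_frame("top");ci=ctrl.camera_info("top");cv2.imwrite("pics/t5.png",cv2.resize(t[135:247,165:305,::-1],None,fx=5,fy=5,interpolation=2))
h=cv2.cvtColor(t,cv2.COLOR_RGB2HSV);m=cv2.inRange(h,(6,150,60),(18,255,255));n,l,st,ce=cv2.connectedComponentsWithStats(m)
C=np.array([.5576,.0532])
for i in range(1,n):
    if 180<ce[i][0]<280 and 190<ce[i][1]<240: d=atz(ci,ce[i],.098)[:2]-C;print(ce[i],st[i,4],np.degrees(np.arctan2(d[1],d[0]))%360)
E
```

```text
(no output)
```

View pics/c5.png

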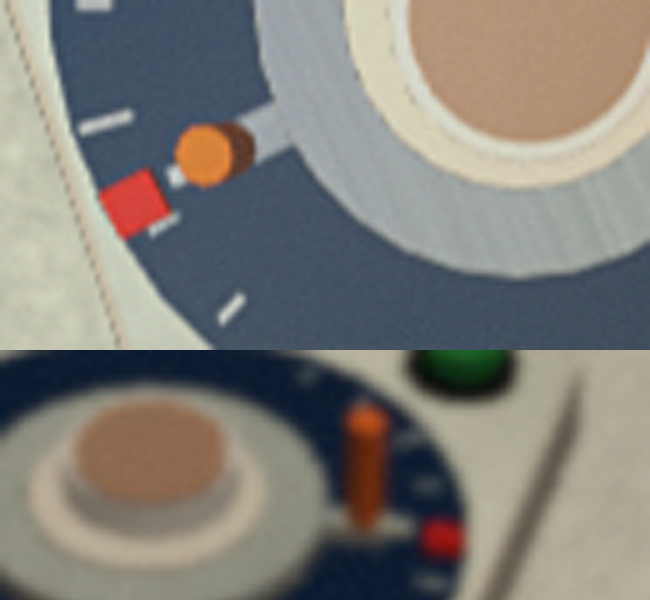

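View pics/t5.png

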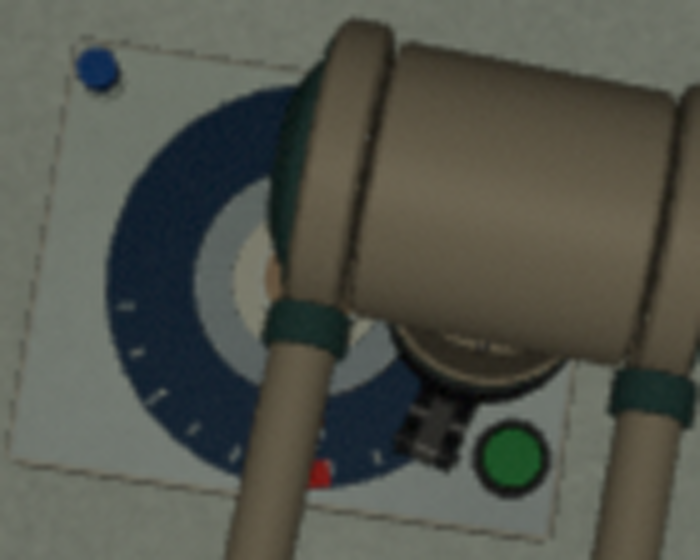

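```bash
python3 - <<'E'
from h import *
ci=ctrl.camera_info("wrist");cs=ctrl.camera_info("side")
C=np.array([.559,.0547])
for n,p,z in(("ptr",(177,176),.057),("arm at ring",(280,127),.057),("tab",(137,203),.053),("tab inner mid",(158,192),.053)):
    d=atz(ci,(170+p[0]/5,80+p[1]/5),z)[:2]-C;print(n,np.hypot(*d).round(4),np.degrees(np.arctan2(d[1],d[0]))%360)
C=np.array([.5569,.0547])
for n,p,z in(("ptr side",(400,527-0),.057),("tab",(442,537),.052)):
    d=atz(cs,(230+p[0]/7,205+(p[1]-350)/7),z)[:2]-C;print(n,np.hypot(*d).round(4),np.degrees(np.arctan2(d[1],d[0]))%360)
E
```

```text
ptr 0.087 181.59872413764353
arm at ring 0.0608 181.70216637541586
tab 0.0989 182.44311802998695
tab inner mid 0.0934 182.38229378331113
ptr side 0.0855 181.2433457433982
tab 0.0992 183.16635028302565
```

All views put the pointer within about 1–2° (1–3 mm) of the tab's middle, inside the 6 mm limit. Next I'll move over the lamp at about (0.467,-0.0525) and approach its top.

```bash
python3 -m inch '[[[-2,-1.2,0,0,0,0,0],[-3.6,-2.4,0,0,0,0,0],[-3.6,-2.4,-5,0,0,0,0],[-3.6,-2.4,-10,0,0,0,0],[-3.6,-2.4,-15,0,0,0,0],[-3.6,-2.4,-18,0,0,0,0],[-3.6,-2.4,-20,0,0,0,0],[-3.6,-2.4,-21,0,0,0,0],[-3.6,-2.4,-21,0,0,0,0]]]'
python3 - <<'E'
from h import *
s=ctrl.observe();print(s["tool_pos"],s["contact_force"])
a=cv2.resize(ctrl.grab_frame("side")[170:260,230:350,::-1],None,fx=5,fy=5,interpolation=2);cv2.imwrite("pics/s6.png",a);cv2.imwrite("pics/w6.png",ctrl.grab_frame("wrist")[:,:,::-1])
E
```

```text
time_s: 10.92
tool_pos: [0.4667, -0.0524, 0.0713]
tcp_rot: [0.834, 0.552, -0.0, -0.0]
contact_force: [0.1, 0.8, 0.2]
gripper_width: 0.0003
[ 0.46674657 -0.05238494  0.07132884] [0.12690004 0.77431255 0.20109976]
```

View pics/s6.png

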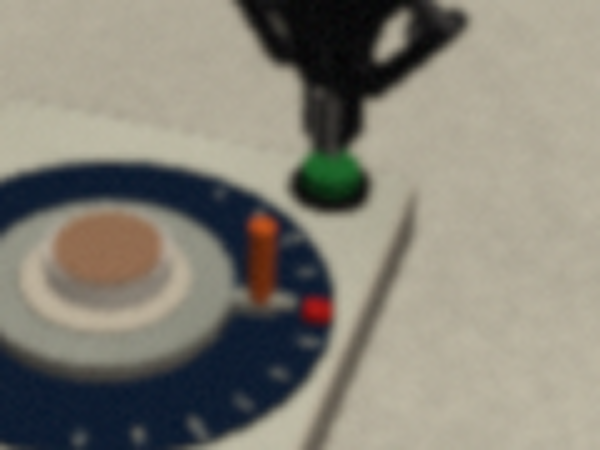

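View pics/w6.png

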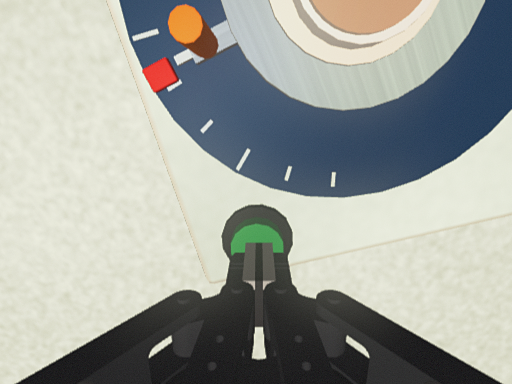

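The shut fingertips stand centred over the green button. This view is closer, so I'll recheck the pointer in it: tip near (178,62), tab near (160,74).

```bash
python3 - <<'E'
from h import *
im=cv2.imread("pics/w6.png");ci=ctrl.camera_info("wrist")
x0,y0=130,0
a=cv2.resize(im[0:110,130:260],None,fx=5,fy=5,interpolation=2)
C=np.array([.559,.0547])
# reference: lever axis at angles
for ang,col in((181.5,(0,255,0)),(182.5,(255,0,255))):
    P=np.array([[C[0]+r*np.cos(np.radians(ang)),C[1]+r*np.sin(np.radians(ang)),z] for r,z in((.058,.057),(.092,.057),(.093,.053),(.107,.053))])
    q=((proj(ci,P)-[x0,y0])*5+2).astype(int);cv2.polylines(a,[q],False,col,1)
cv2.imwrite("pics/c6.png",a)
E
```

View pics/c6.png

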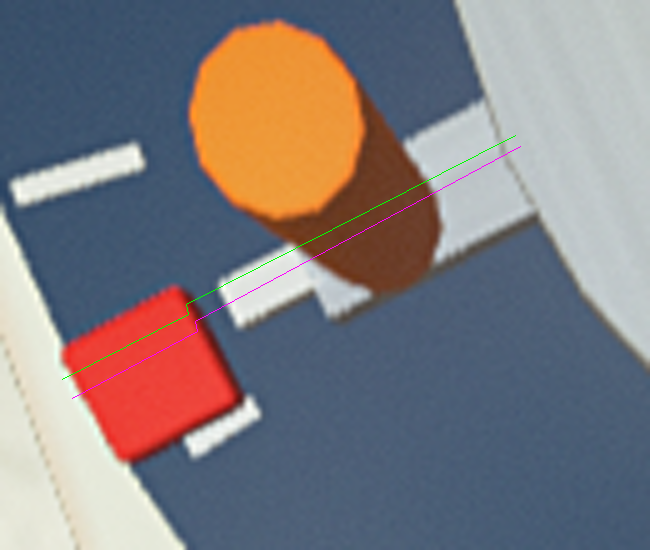

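In this zoom the pointer tip aims inside the tab's width, about 2.5 mm from its middle, which is within tolerance. Now I'll press the lamp gently.

```bash
python3 -m inch '[[[0,0,-0.5,0,0,0,0],[0,0,-1.0,0,0,0,0],[0,0,-1.4,0,0,0,0],[0,0,-1.7,0,0,0,0],[0,0,-1.9,0,0,0,0],[0,0,-1.9,0,0,0,0]]]'; python3 -m inch '[[[0,0,-0.2,0,0,0,0],[0,0,-0.3,0,0,0,0],[0,0,-0.4,0,0,0,0],[0,0,-0.4,0,0,0,0]]]'
```

```text
time_s: 11.78
tool_pos: [0.4677, -0.0521, 0.0547]
tcp_rot: [0.833, 0.553, 0.0, 0.001]
contact_force: [-5.2, 1.6, 23.9]
gripper_width: -0.0005
time_s: 12.28
tool_pos: [0.4679, -0.0521, 0.0543]
tcp_rot: [0.833, 0.553, 0.001, 0.001]
contact_force: [-11.4, 2.6, 53.9]
gripper_width: 0.0
```

The force reached 24 N and then 54 N at z of about 54.5 mm, so the button is at its stop. Lift straight up and retreat.

```bash
python3 -m inch '[[[0,0,0.4,0,0,0,0],[0,0,1.0,0,0,0,0],[0,0,3,0,0,0,0],[0,0,7,0,0,0,0],[0,0,12,0,0,0,0],[0,0,17,0,0,0,0],[0,0,23,0,0,0,0],[2,-3,23,0,0,0,0],[2,-3,23,0,0,0,0],[2,-3,23,0,0,0,0]]]'
python3 - <<'E'
from disc import *
from m import meas
s=ctrl.observe();print(s["tool_pos"],s["contact_force"])
ci=ctrl.camera_info("wrist");im=ctrl.grab_frame("wrist");cv2.imwrite("pics/w7.png",im[:,:,::-1])
C=disc(im,ci,(.56,.054));meas(im,ci,.098)
cv2.imwrite("pics/s7.png",ctrl.grab_frame("side")[:,:,::-1])
E
```

```text
time_s: 13.52
tool_pos: [0.4866, -0.0816, 0.2772]
tcp_rot: [0.834, 0.552, -0.001, -0.001]
contact_force: [-0.8, -0.9, -0.5]
gripper_width: -0.0002
[ 0.48656751 -0.08160631  0.27715951] [-0.77901965 -0.89616357 -0.49882738]
disc [0.5589 0.0541 0.1072] 67 med res 0.0003
red
   [496.2  43.7] [485  35  23  19 285] [ 0.7731 -0.0565  0.053 ]
   [189.1  69.1] [182  63  15  14 124] [0.4598 0.0489 0.053 ]
orange
   [203.   50.6] [197  44  14  16 143] [0.4864 0.0511 0.098 ]
green
   [233.3 151.3] [221 139  25  26 505] [ 0.4674 -0.0518  0.055 ]
blue
   [192.1  25.9] [ 171    0   46   72 2096] [0.4812 0.0866 0.048 ]
disc centre [0.4782 0.0779] r 0.0235 90 199
```

View pics/w7.png

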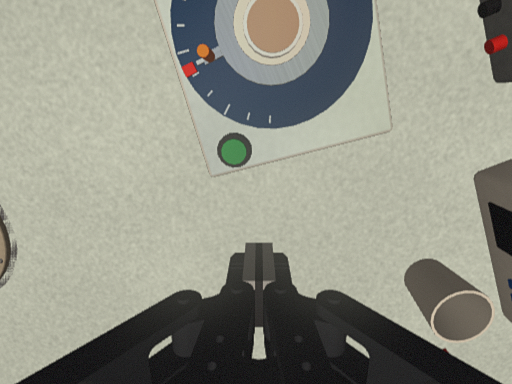

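View pics/s7.png

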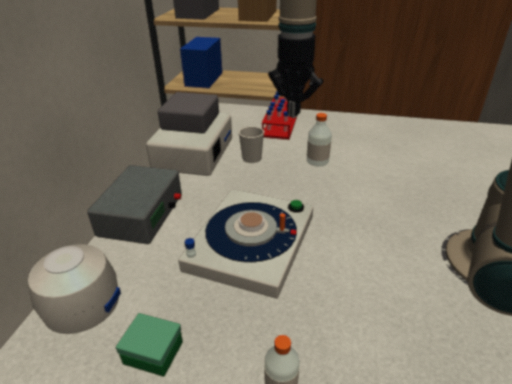

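The lever (203,51) is still on the tab (189,69). The green button looks the same as before the press, the base and labware are where they stood, and the arm is clear. Handing in.

```bash
python3 -c "
from bench import ctrl
ctrl.close_job()"
```

```text
the job is handed in; nothing more can be done
```

I pushed the orange post about 50° around its arc with the shut fingertips until the pointer lined up with the red tab. I then pressed the green lamp button to its stop, lifted clear and handed in the job at about 13.6 s. It reports no verdict.

- **Pointer:** The last checks put it inside the tab's width. Estimates ranged from about 1.3 mm off the tab's middle (wrist view) to about 2.6–3 mm (close-up and side view), against a limit of 6 mm. The top camera could not confirm this because the arm hid the post.
- **Lamp:** The button's top was higher than I measured, about 60 mm instead of 54 mm. It therefore bottomed out early and the fingers pressed on it with up to 54 N. In the pictures after lifting, it is up again.
- **Light base and labware:** The scale plate's centre and the tab read within about 1 mm of their first values. The dish, vial, beaker, box and bottles look unmoved in the side view.

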